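# Brace the jar and unscrew its tight lid

### The arm

A 7-joint arm with a two-finger parallel gripper is mounted at the origin on the work surface. World frame = base frame: x ahead of the robot, y to its left, z up, the work surface at z = 0. Lengths are in m, angles in rad, forces in N, time in s.
With the tool pointing down it reaches from about 0.4 to 0.85 m from the base axis. Payload 10.4 kg.
Tool frame: the origin (TCP) lies at the very end of the fingers, on their centre line; the grasp point (between the pads) lies manip.grasp_offset behind it (manip.grasp_offset is the distance from the TCP to the grasp point, in m); z points along the fingers, x is the direction in which the jaws open and shut, and the axes are right-handed (so a half turn about z gives the same grasp; the last joint's range is limited). The gripper opens to 85 mm and grips with 20 to 120 N. Pads are 22 mm wide; open, the fingers measure 114 mm over their backs; the gripper's body (76 mm by 85 mm) begins 54 mm behind the grasp point. The pads swing forward as they close: fully open they stand 13 mm farther back than shut.
Start: joints at [-1.353, 0.332, -0.065, 1.46, 0.022, 1.35, -0.088], TCP at [0.149, 0.607, 0.231] pointing down, gripper open.
Joint ranges: [-2.6, 2.6], [-0.5, 2.12], [-1.47, 1.34], [0.16, 2.42], [-1.27, 4.41], [0.06, 2.06], [-2.6, 2.6]. Speed limits (rad/s): [2.22, 2.22, 2.79, 2.79, 3.14, 3.14, 3.14].

### API

Orientations are given as a unit quaternion [x, y, z, w].
In Python, from workcell import manip gives the robot as it stands.
- The arm moves only by the shell command python3 -m crank 'ROWS' [FORCE]. ROWS is JSON, a list that holds one entry, the list of rows, each a list of 7 numbers: the shift along the world's x, y, z in units of 60 mm (1.0 is 60 mm), then the turn, a rotation vector about the world's x, y, z in units of 5 degrees (1.0 is 5 degrees), then the finger opening in mm, from 0 to 85.4. A call has 1 to 8 rows; each row shifts and turns the commanded pose from where the row before left it; what a row does not reach is not made up. A row lasts 1/8 s, in which the tool goes at most 62.5 mm and 10.7 degrees, less where a joint would pass 70% of its speed; a pose out of reach is approached as far as the arm can. A call is refused whole if a number of a shift passes 1 or a number of a turn 1, either way. A call with a gripper value outside its range is refused whole. The fingers move at their own pace and stop on an object; FORCE is the grip in N (left out, the last holds). Time passes only in rows, so rows that do not move let the fingers close. It gives the time, the measured TCP pose, the force and the opening at its end, in the units of the state.
- manip.get_obs(): the state, without advancing time (a new reading comes with each control period).
- manip.camera(name): name is "side" or "top"; returns (picture, depth): 420x560x3 uint8, blue, green, red; 420x560 float32, m along the optical axis (not along the pixel's ray), 0 where there is no reading.
- manip.get_calibration(name): a dict with "fx", "fy", "cx", "cy" (pixels), "rvec" (rotation vector, rad) and "tvec" (3), from world to camera coordinates, as OpenCV has them. Camera axes: x right, y down, z forward; pixel columns grow to the right and rows downward; lengths in m; the calibration is good to about 2 mm. A picture is of the moment at which its call begins. get_calibration takes no time and is no camera call.
- manip.hand_in(): hands the job in, once; it reports no verdict.
The state is a dict: "clock": time; "joint_pos": joint angles; "joint_velocities": joint speeds; "tau": joint torques, N m; "position": TCP position; "ee_rot": TCP orientation; "ft_force": force on the tool from outside, world axes, zero at the start; "torque": the same for the moment, N m; "grip_width": opening from 0.0 (shut) to 1.0 (fully open).
Only numpy, scipy, OpenCV 4.12 (cv2) and the standard library are available. Lean on these libraries where they do the work, as an engineer would, in place of code of your own. Each camera call takes 0.05 s, during which the arm holds its last target.

### The job

The lid of the square spice jar is screwed on too tight to open on the bare worktop. Pick the closed jar up by its lid and stand it upright in the wooden jar brace, so that the cheeks keep it from turning, then unscrew the lid anticlockwise until its threads let go, while the jar stays down in the brace. Lift the lid off level and finish while still gripping it, held still a few centimetres straight above the open jar; do not put it down, and leave the pot, spoon rest, pestle and measuring cup alone.

Things in the scene. Friction and masses are not known exactly. Their poses are not given: they have to be found in the camera images.
- jar_center (a point): Square white stoneware jar with a blue band, empty, about 350 g, standing closed on the worktop. Body 60 x 60 mm, 66 mm high, then a round neck 46 mm across with its rim 100 mm above the underside. The point is on the axis, half-way up the body (33 mm above the underside). z up, x and y square to the sides.
- jar_rim (a point): Centre of the jar's rim, 100 mm above its underside; axes as the jar's. Three short threads: turned anticlockwise (from above) relative to the jar, the lid stays tight for 10 degrees, then loosens, is free to lift straight off at 55 to 90 degrees (aim for 72), and at 98 jams on the next threads. Clockwise it is stopped. A springy ring on the rim lifts it up to 4 mm as it loosens.
- cap_center (a point): Round red ribbed plastic lid, 65 mm across, 27 mm high, 50 g; white stripe on top along its +x. The point is its centre, half-way up; z up. Tight, it is 93.5 mm above the jar's underside and its x lies along the jar's x. Turning takes up to 0.6 N m, more than the bare worktop holds; it need not be let rise. Gripped across its diameter with 30 N or more it carries the closed jar.
- brace_seat (a point): Wooden jar brace fixed to the worktop: board 100 x 100 x 10 mm, two cheeks and a back wall standing 35 mm above the board, dark guide strips flaring out on the cheeks to 58 mm above the worktop. The point is the middle of the board's upper face, where the middle of the jar's underside belongs. z up, x towards the back wall, y across the cheeks.
- brace_back (a point): Middle of the lower edge of the brace's back wall, inner face, 35 mm along x from the seat; axes as the brace's. The cheeks' inner faces are 34 mm either side (4 mm to spare beside a squared jar) and run 82 mm from the back wall towards -x, where the brace is open. Any side of the jar may face the back wall. In the brace the jar can twist 8 degrees before the cheeks hold it.
- pot: Blue enamel pot, empty, 178 mm across the rim, 90 mm high, with two dark wire ear handles; origin at the centre of its underside. To be left alone.
- spoon_rest: White ceramic spoon rest, a round dish 100 mm across, 20 mm high; origin at the centre of its underside. To be left alone.
- pestle: Dark wooden pestle standing on its thick end, 50 mm across the foot, 145 mm high; origin at the centre of its foot. To be left alone.
- cup: Yellow plastic measuring cup, 72 mm across the rim, 60 mm high, flat handle 75 mm long along its -y; origin at the centre of its underside. To be left alone.
Things that resemble listed ones, but are neither listed nor needed, are in the scene too. Leave any black or pink look-alike of the part that bears cap_center alone.

How it is judged:
By the outcome, as a careful person would: the job done as asked, in the order asked, and still so for the second after the job is handed in, while the arm keeps its last pose, push and grip.
It also fails if it takes over 48 s, if anything falls off the work surface, if the arm or the gripper's body presses on something with over 40 N, if the wrist force passes 120 N, or if a joint passes its speed limit or range.

## Working session

There is one attempt and no reset: what is moved stays moved. The work goes in short steps, Python scripts to look and compute and a shell command to move; the robot and the scene stay as the last step left them, time stands still between calls to the robot, and variables do not carry over. Pictures are saved under pics/ and viewed, and the job is handed in when it is done.

```bash
ls; mkdir -p pics
python3 - <<'E'
from workcell import manip
import cv2,numpy as np
print(manip.get_obs(), manip.grasp_offset)
for n in("side","top"):
    p,d=manip.camera(n); cv2.imwrite(f"pics/{n}0.png",p); np.save(f"pics/{n}0.npy",d); print(n,manip.get_calibration(n))
E
```

```text
pics
{'clock': 0.0, 'joint_pos': array([-1.35256759,  0.33287393, -0.06470907,  1.4609795 ,  0.02159713,
        1.34989664, -0.08848491]), 'joint_velocities': array([ 0.00049572, -0.00029473, -0.00103547,  0.00118119, -0.00175076,
        0.00148347, -0.00095301]), 'tau': array([-3.54102503e-04, -6.25428343e+01,  4.89718595e-02, -3.91607344e+01,
        1.61957857e-02,  9.72065114e-03, -1.62862577e-06]), 'position': array([0.14897368, 0.60658185, 0.23049644]), 'ee_rot': array([ 7.86912742e-01,  6.17063855e-01, -5.55090638e-04,  4.75589916e-04]), 'ft_force': array([-0.10499898, -0.56222662, -0.32677017]), 'torque': array([ 0.00801866, -0.02551183,  0.01959821]), 'grip_width': 1.0024853502061055} 0.0187
side {'fx': 382.21093691480354, 'fy': 382.21093691480354, 'cx': 282.0353423543918, 'cy': 210.01844708866852, 'rvec': array([ 2.27006108, -0.1075385 ,  0.06745352]), 'tvec': array([-0.59130262,  0.15847402,  0.96523118])}
top {'fx': 511.87048204734975, 'fy': 511.87048204734975, 'cx': 277.53809499921385, 'cy': 211.57551855240806, 'rvec': array([ 2.18143397, -2.1165852 ,  0.16391898]), 'tvec': array([0.04175524, 0.60560491, 1.16944058])}
```

View pics/side0.png

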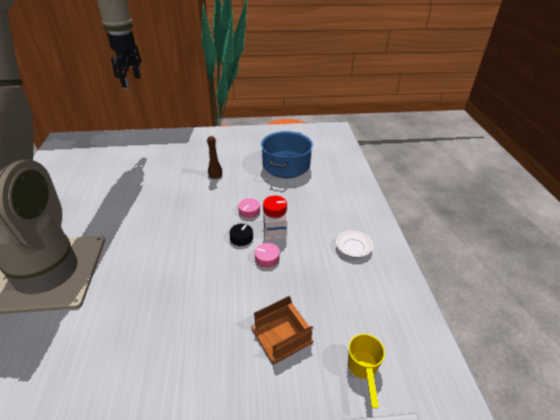

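View pics/top0.png

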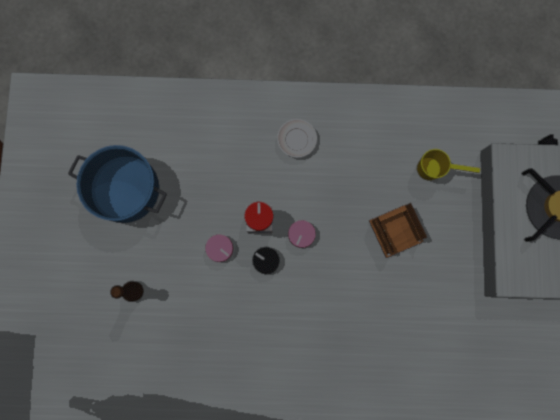

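Side view: the red lid on the jar is at (275,206) with the white body and blue band below it. The pink look-alikes are at (249,208) and (267,255), and the black one at (241,235). In the top view, red is at (259,216), pink at (219,249) and (302,234), black at (266,261). The brace is at (398,230). Red is the described lid. Next is the close crop and the measurements.

```bash
cat > h.py <<'E'
import numpy as np,cv2
from workcell import manip
def cal(n):
    c=manip.get_calibration(n); R=cv2.Rodrigues(c['rvec'])[0]
    K=np.array([[c['fx'],0,c['cx']],[0,c['fy'],c['cy']],[0,0,1]]); return K,R,np.asarray(c['tvec'])
def onplane(n,uv,z):
    K,R,t=cal(n); uv=np.atleast_2d(np.array(uv,float))
    r=(np.linalg.inv(K)@np.c_[uv,np.ones(len(uv))].T).T@R; o=-R.T@t
    return o+r*((z-o[2])/r[:,2])[:,None]
def cloud(n,d):
    K,R,t=cal(n); v,u=np.indices(d.shape)
    p=np.stack([(u-K[0,2])/K[0,0]*d,(v-K[1,2])/K[1,1]*d,d],-1); return (p-t)@R
def proj(n,P):
    K,R,t=cal(n); return cv2.projectPoints(np.atleast_2d(np.array(P,float)),R,t,K,None)[0][:,0]
E
python3 - <<'E'
from h import *
T=cv2.imread('pics/top0.png');S=cv2.imread('pics/side0.png')
a=cv2.resize(T[180:290,190:450],None,fx=3,fy=3,interpolation=cv2.INTER_CUBIC);cv2.imwrite('pics/ct.png',a)
b=cv2.resize(S[180:370,215:415],None,fx=3,fy=3,interpolation=cv2.INTER_CUBIC);cv2.imwrite('pics/cs.png',b)
for n,I in(('top',T),('side',S)):
    d=np.load(f'pics/{n}0.npy');P=cloud(n,d)
    h=cv2.cvtColor(I,cv2.COLOR_BGR2HSV)
    red=((h[...,0]<6)|(h[...,0]>174))&(h[...,1]>200)&(h[...,2]>100)
    red[:180]=False
    nn,l,st,ce=cv2.connectedComponentsWithStats(red.astype(np.uint8))
    for i in range(1,nn):
        if st[i,4]>50: 
            q=P[l==i];zt=np.percentile(q[:,2],90);top=q[abs(q[:,2]-zt)<.005]
            print(n,'red',st[i],ce[i],'z',zt,'topmid',(top[:,:2].min(0)+top[:,:2].max(0))/2,np.ptp(top[:,:2],axis=0), onplane(n,ce[i],.107))
    br=(h[...,0]>4)&(h[...,0]<16)&(h[...,1]>120)
    r=(slice(200,262),slice(365,432)) if n=='top' else (slice(295,362),slice(248,315))
    q=P[r][br[r]];
    for lo,hi in((0.005,.015),(.04,.05),(.05,.063)):
        m=q[(q[:,2]>lo)&(q[:,2]<hi)]; 
        if len(m): print(n,'brace z',lo,len(m),m.mean(0),cv2.minAreaRect(m[:,:2].astype(np.float32)*1000))
E
```

```text
top red [246 204  26  25 456] [258.56798246 216.85307018] z 0.109955154849752 topmid [0.58340659 0.10262192] [0.05496001 0.05650815] [[0.58156256 0.10246304 0.107     ]]
top brace z 0.005 901 [ 0.56637372 -0.23242117  0.01013228] ((568.4595336914062, -223.1446533203125), (95.95614624023438, 86.55747985839844), 25.409992218017578)
top brace z 0.04 279 [ 0.59109806 -0.22519175  0.04537977] ((572.6002197265625, -225.48611450195312), (86.95608520507812, 88.46861267089844), 25.190458297729492)
top brace z 0.05 273 [ 0.57212506 -0.22682971  0.05595421] ((571.8524169921875, -227.24066162109375), (85.7863998413086, 94.24956512451172), 25.123271942138672)
side red [264 196  22  21 348] [273.81896552 206.26724138] z 0.10753807874153454 topmid [0.58243023 0.09947081] [0.05700607 0.06412128] [[0.57974864 0.08506874 0.107     ]]
side brace z 0.005 1117 [ 0.56234355 -0.2348678   0.00948802] ((569.1958618164062, -232.41220092773438), (97.03858947753906, 99.27009582519531), 25.291954040527344)
side brace z 0.04 426 [ 0.58104156 -0.22506841  0.0445373 ] ((573.1364135742188, -232.80836486816406), (89.04722595214844, 88.71783447265625), 25.071840286254883)
side brace z 0.05 331 [ 0.56789779 -0.22658087  0.05552546] ((570.478515625, -231.1792755126953), (87.65172576904297, 96.61280822753906), 25.5510196685791)
```

View pics/ct.png

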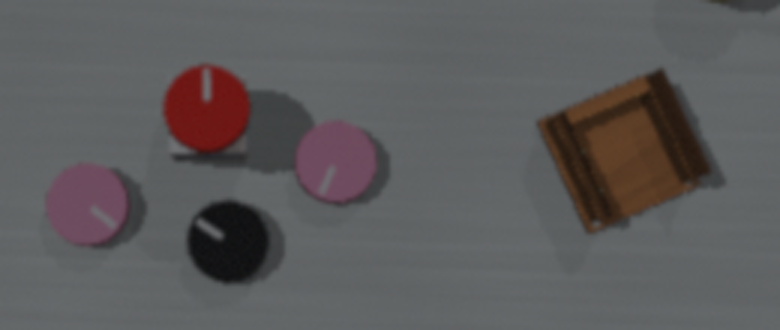

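View pics/cs.png

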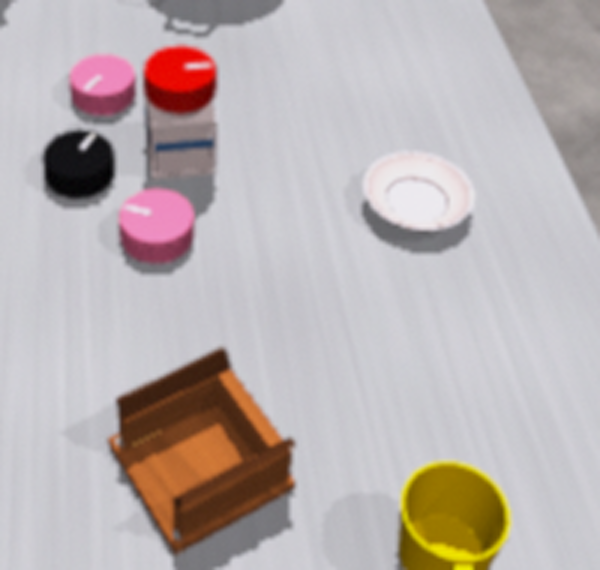

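The crops confirm it: the red lid sits on the banded white jar, and the pink and black lids lie low on the worktop. Next I'll refine the lid centre, the stripe yaw and the brace pose.

Run:
```python
from h import *
for n in('top','side'):
    I=cv2.imread(f'pics/{n}0.png');d=np.load(f'pics/{n}0.npy');P=cloud(n,d);h=cv2.cvtColor(I,cv2.COLOR_BGR2HSV)
    near=np.hypot(P[...,0]-.583,P[...,1]-.101)<.045
    top=near&(P[...,2]>.1)&(d>0)
    c,r=cv2.minEnclosingCircle((P[top][:,:2]*1000).astype(np.float32));print(n,'lid circle',c,r,top.sum(),'z',np.median(P[top][:,2]))
    st=near&(P[...,2]>.09)&(h[...,1]<130)&(h[...,2]>100)&(np.hypot(P[...,0]-.583,P[...,1]-.101)<.03)
    v,u=np.nonzero(st);
    if len(u)>3:
        q=onplane(n,np.c_[u,v],.107)[:,:2];m=q.mean(0);w,V=np.linalg.eigh(np.cov(q.T));e=V[:,1]
        print('stripe',len(u),m,np.degrees(np.arctan2(e[1],e[0])),'from centre',np.degrees(np.arctan2(*(m-np.array(c)/1000)[::-1])))
    # jar side edges
    w=near&(P[...,2]>.004)&(P[...,2]<.07); print('body pts',w.sum(),np.percentile(P[w],[3,97],axis=0).round(3).tolist())
    # brace: project in brace frame
    a=np.radians(25.2);R=np.array([[np.cos(a),np.sin(a)],[-np.sin(a),np.cos(a)]])
    q=P.reshape(-1,3);k=(np.hypot(q[:,0]-.57,q[:,1]+.23)<.09)&(q[:,2]>.004);q=q[k];b=(q[:,:2]-[.570,-.230])@R.T*1000;z=q[:,2]*1000
    for lo,hi in((6,14),(20,38),(42,47),(47,52),(52,60)):
        s=(z>lo)&(z<hi);s1=b[s]
        hx=np.histogram(s1[:,0],np.arange(-60,64,4))[0];hy=np.histogram(s1[:,1],np.arange(-60,64,4))[0]
        print(lo,'x',np.percentile(s1[:,0],[1,99]).round(1),'y',np.percentile(s1[:,1],[1,99]).round(1));print(hx.tolist(),hy.tolist())
```

```text
top lid circle (584.79931640625, 102.94695281982422) 32.62224197387695 648 z 0.10730863919975583
stripe 36 [0.60048682 0.10333831] -176.72286356112195 from centre 1.4290520140762946
body pts 160 [[0.549, 0.063, 0.004], [0.614, 0.132, 0.069]]
6 x [-47.5  52.1] y [-63.   50.7]
[1, 1, 0, 60, 52, 38, 39, 41, 44, 42, 44, 42, 42, 39, 37, 44, 40, 42, 45, 42, 42, 43, 39, 40, 15, 5, 4, 21, 5, 0] [1, 0, 1, 6, 6, 4, 46, 54, 52, 56, 51, 54, 51, 52, 44, 54, 55, 54, 51, 55, 52, 28, 6, 3, 5, 6, 46, 50, 1, 0]
20 x [-39.7  45.4] y [-35.4  47. ]
[0, 0, 0, 0, 1, 8, 4, 6, 7, 7, 6, 8, 6, 6, 6, 7, 7, 7, 8, 6, 5, 7, 7, 9, 10, 4, 3, 0, 0, 0] [0, 0, 0, 0, 0, 0, 73, 0, 0, 2, 0, 0, 0, 1, 1, 1, 0, 0, 0, 1, 1, 0, 0, 0, 0, 0, 65, 0, 0, 0]
42 x [-35.4  48.8] y [-38.8  46.5]
[0, 0, 0, 0, 0, 2, 3, 4, 6, 3, 7, 5, 4, 2, 3, 4, 3, 3, 5, 4, 2, 6, 2, 3, 28, 35, 40, 10, 0, 0] [0, 0, 0, 0, 0, 13, 39, 5, 6, 5, 5, 5, 6, 7, 7, 5, 4, 6, 7, 7, 7, 5, 6, 22, 3, 0, 14, 0, 0, 0]
47 x [-39.7  48.3] y [-41.4  46.6]
[0, 0, 0, 0, 2, 6, 4, 6, 2, 3, 5, 3, 5, 6, 3, 5, 4, 6, 5, 6, 4, 4, 7, 3, 13, 16, 14, 5, 0, 0] [0, 0, 0, 1, 7, 47, 19, 3, 
[... 1047 characters left out ...]
42 x [-42.6  46.7] y [-47.7  37.3]
[0, 0, 0, 0, 14, 9, 9, 9, 8, 8, 9, 10, 8, 9, 8, 7, 10, 7, 9, 6, 10, 10, 8, 25, 57, 53, 37, 0, 0, 0] [0, 0, 2, 74, 13, 3, 18, 10, 8, 8, 10, 10, 9, 8, 12, 7, 7, 11, 8, 8, 9, 6, 10, 69, 19, 1, 0, 0, 0, 0]
47 x [-42.6  45.8] y [-46.9  40.6]
[0, 0, 0, 0, 7, 4, 4, 5, 5, 6, 3, 3, 3, 2, 6, 4, 5, 4, 5, 5, 5, 4, 4, 5, 5, 5, 4, 0, 0, 0] [0, 0, 1, 3, 0, 6, 0, 0, 0, 0, 0, 0, 0, 0, 0, 0, 0, 0, 0, 0, 0, 0, 1, 17, 68, 6, 1, 0, 0, 0]
52 x [-42.7  46.2] y [-49.2  47.3]
[0, 0, 0, 0, 15, 14, 13, 15, 16, 9, 16, 16, 15, 17, 13, 12, 13, 13, 14, 13, 10, 15, 12, 13, 12, 13, 10, 0, 0, 0] [0, 0, 22, 97, 22, 0, 0, 0, 0, 0, 0, 0, 0, 0, 0, 0, 0, 0, 0, 0, 0, 0, 0, 2, 51, 79, 35, 1, 0, 0]
```

Run:
```python
from h import *
for n in('top','side'):
    d=np.load(f'pics/{n}0.npy');P=cloud(n,d)
    a=np.radians(25.2);R=np.array([[np.cos(a),np.sin(a)],[-np.sin(a),np.cos(a)]])
    q=P.reshape(-1,3);k=(np.hypot(q[:,0]-.57,q[:,1]+.23)<.09)&(q[:,2]>.004);q=q[k];b=(q[:,:2]-[.570,-.230])@R.T*1000;z=q[:,2]*1000
    s=(z>16)&(z<38)
    for nm,m,ax in(('y+',(b[:,1]>25)&(abs(b[:,0])<30),1),('y-',(b[:,1]<-25)&(abs(b[:,0])<30),1),('x+',(b[:,0]>25)&(abs(b[:,1])<28),0)):
        w=b[s&m]; 
        if len(w)>5: f=np.polyfit(w[:,1-ax],w[:,ax],1);print(n,nm,len(w),np.median(w[:,ax]),'slope deg',np.degrees(np.arctan(f[0])))
    s=(z>52)&(z<60)
    for sg in(1,-1):
        w=b[s&(b[:,1]*sg>0)&(abs(b[:,0])<35)];f=np.polyfit(w[:,0],w[:,1],1);print(n,'flare',sg,w[:,1].mean(),np.degrees(np.arctan(f[0])),b[s&(b[:,1]*sg>0)][:,0].min(),b[s&(b[:,1]*sg>0)][:,0].max())
    # board edges, z 8..12
    # jar body faces
    k=(np.hypot(P[...,0]-.583,P[...,1]-.101)<.06)&(P[...,2]>.015)&(P[...,2]<.06)
    w=P[k]*1000
    for ax,sel in((1,w[:,1]<85),(0,w[:,0]<565)):
        g=w[sel]
        if len(g)>5:
            f=np.polyfit(g[:,1-ax],g[:,ax],1);print(n,'jar face ax',ax,len(g),np.median(g[:,ax]),np.degrees(np.arctan(f[0])))
```

```text
top y+ 49 46.04200151119442 slope deg 0.05687694454061195
top y- 65 -33.73461449710734 slope deg -0.2615911663662147
top x+ 8 37.04927366225522 slope deg 0.0545926596110226
top flare 1 43.86386743005523 0.004474789906791856 -40.39194064870006 48.78084288891073
top flare -1 -42.26877888424272 0.07104709905825447 -40.439242090192025 47.11826931766933
top jar face ax 1 10 78.74696037267319 -83.33157888773127
top jar face ax 0 50 555.5008779316468 -2.409078397298493
side y+ 138 33.1559255012607 slope deg -0.06084117319775767
side y- 135 -46.748944300751326 slope deg 0.06594873158780071
side x+ 84 35.32525674368344 slope deg 0.27597084007164435
side flare 1 41.506036066469015 0.08514857746328108 -42.60188109730404 47.30573632372439
side flare -1 -45.93060001778869 -0.2506151474140403 -43.64254136745318 46.78815806617691
side jar face ax 1 276 71.49651001147404 0.09115163442109118
side jar face ax 0 58 557.2053129440733 -10.319721827500135
```

```bash
python3 -m crank '[[[0.52,-0.6,0.1,0,0,0,85],[0.52,-0.6,0,0,0,0,85],[0.52,-0.6,0,0,0,0,85],[0.52,-0.6,0,0,0,0,85],[0.52,-0.6,0,0,0,0,85],[0.52,-0.6,0,0,0,0,85],[0.52,-0.6,0,0,0,0,85],[0.52,-0.6,0,0,0,0,85]]]'
```

```text
clock: 1.1
position: [0.3993, 0.3176, 0.2371]
ee_rot: [0.787, 0.617, -0.0, -0.0]
ft_force: [0.3, 0.7, -0.7]
grip_width: 0.996
```

```bash
python3 -m crank '[[[0.5,-0.6,0,0,0,0,85],[0.5,-0.6,0,0,0,0,85],[0.5,-0.6,0,0,0,0,85],[0.5,-0.6,0,0,0,0,85],[0.5,-0.6,-0.3,0,0,0,85],[0.5,-0.5,-0.4,0,0,0,85],[0,0,0,0,0,0,85],[0,0,0,0,0,0,85]]]'
python3 - <<'E'
from h import *
o=manip.get_obs();print(o['position'],o['joint_pos'])
for n in('side','top'):
    p,d=manip.camera(n);np.save(f'pics/{n}1.npy',d);cv2.imwrite(f'pics/{n}1.png',p)
    u,v=proj(n,[.5845,.1013,.15])[0].astype(int);cv2.imwrite(f'pics/c{n}1.png',cv2.resize(p[max(v-80,0):v+80,max(u-80,0):u+80],None,fx=3.5,fy=3.5))
E
```

```text
clock: 2.1
position: [0.5783, 0.1096, 0.1952]
ee_rot: [0.787, 0.617, -0.0, -0.0]
ft_force: [0.2, 0.3, 0.7]
grip_width: 1.0
[0.57828874 0.10958137 0.19516334] [-0.60282367  0.28195428  0.40813094  1.63136093 -0.1168927   1.25312884
  1.15789156]
```

View pics/cside1.png

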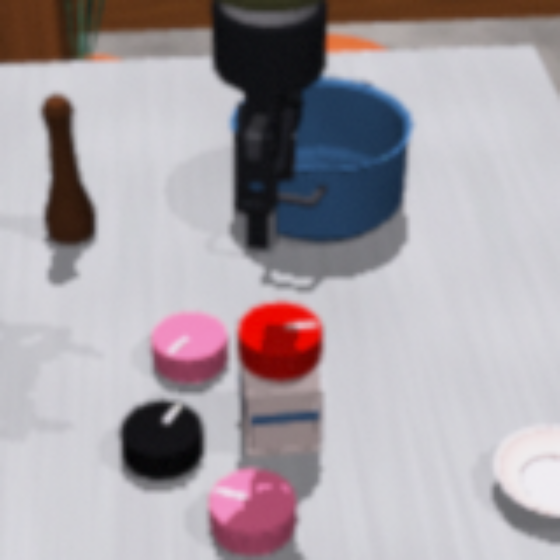

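View pics/ctop1.png

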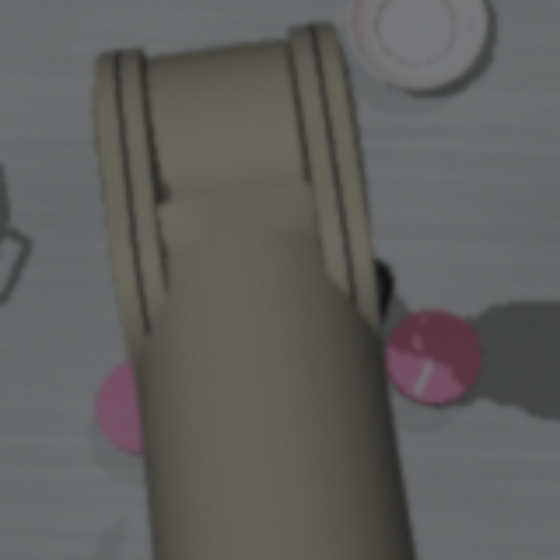

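Side crop: the open fingers (near fingertip at about (258,240) in the crop) hang behind and left of the red lid, which is at (280,340). The arm hides the lid in the top view. I'll compare the projected finger position with the picture to check camera-to-arm bias.

Run:
```python
from h import *
o=manip.get_obs();p=o['position'];j=np.array([.239,.971,0])
u0,v0=(proj('side',[.5845,.1013,.15])[0]).astype(int)
for w in(.0427,.057):
    for dz in(0.013,.018): 
        t=p-j*w+[0,0,dz];print(w,dz,t,proj('side',t)[0],(proj('side',t)[0]-[u0-80,v0-80])*3.5)
d=np.load('pics/side1.npy');P=cloud('side',d)
k=(np.hypot(P[...,0]-p[0],P[...,1]-p[1])<.09)&(P[...,2]>.19)&(P[...,2]<.235)
q=P[k];print(k.sum(),q.min(0),q.max(0))
j2=np.array([.239,.971]);pp=np.array([.971,-.239])
r=(q[:,:2]-p[:2]);a=r@j2;b=r@pp
for lo,hi in((-.07,-.03),(-.03,.03),(.03,.07)):
    m=(a>lo)&(a<hi)
    if m.sum()>3:print(lo,m.sum(),'along',a[m].min(),a[m].max(),'perp',np.percentile(b[m],[2,98]),'z',q[m,2].min())
```

```text
0.0427 0.013 [0.56814596 0.06890646 0.20888264] [269.5798533  178.51615442] [261.02948656 243.30654047]
0.0427 0.018 [0.56814596 0.06890646 0.21388264] [269.56267884 176.83277666] [260.96937594 237.41471832]
0.057 0.013 [0.56472826 0.05502116 0.20888264] [268.59989904 181.92987282] [257.59964664 255.25455489]
0.057 0.018 [0.56472826 0.05502116 0.21388264] [268.5790757  180.23860663] [257.52676493 249.33512319]
99 [0.55659382 0.05067007 0.20785656] [0.59878223 0.15130203 0.23487222]
-0.07 75 along -0.060632791461700315 -0.0493600173261961 perp [-0.00984859  0.01004787] z 0.20785655647101203
0.03 24 along 0.03706095678530766 0.04349031099422212 perp [-0.00210543  0.01097944] z 0.20809119218806535
```

```bash
python3 -m crank '[[[0.1,-0.13,0,0,0,0,85],[0,0,-0.4,0,0,0,85],[0,0,-0.6,0,0,0,85],[0,0,-0.6,0,0,0,85],[0,0,-0.4,0,0,0,85],[0,0,-0.12,0,0,0,85],[0,0,0,0,0,0,85],[0,0,0,0,0,0,85]]]' 60
python3 - <<'E'
from h import *
o=manip.get_obs();print(o['position'],o['ft_force'])
p,d=manip.camera('side')
u,v=proj('side',[.5845,.1013,.1])[0].astype(int);cv2.imwrite(f'pics/cside2.png',cv2.resize(p[v-60:v+60,u-60:u+60],None,fx=5,fy=5,interpolation=cv2.INTER_CUBIC))
E
```

```text
clock: 3.2
position: [0.5855, 0.1013, 0.0695]
ee_rot: [0.787, 0.617, 0.001, 0.0]
ft_force: [-0.2, -0.3, 0.1]
grip_width: 0.993
[0.58546485 0.10133396 0.06945188] [-0.18911343 -0.30441849  0.09081184]
```

View pics/cside2.png

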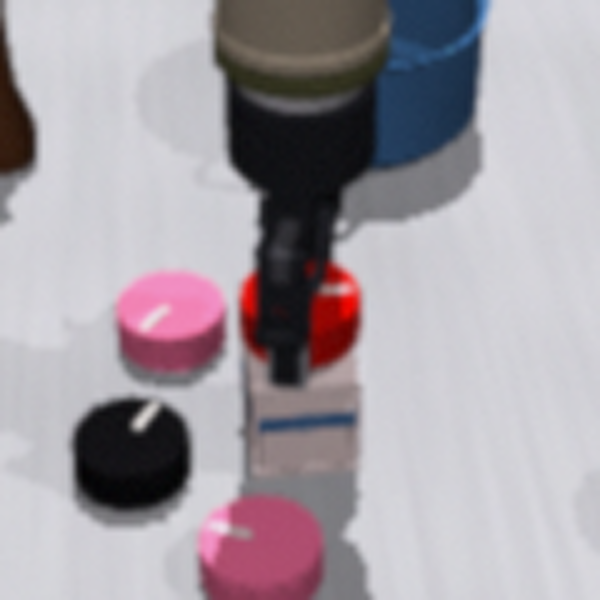

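The fingers straddle the lid (near finger at about (287,370) in the crop, where it should be for a centred grasp). Closing.

```bash
python3 -m crank '[[[0,0,0,0,0,0,60],[0,0,0,0,0,0,50],[0,0,0,0,0,0,50],[0,0,0,0,0,0,50],[0,0,0,0,0,0,50],[0,0,0,0,0,0,50]]]' 70
python3 - <<'E'
from h import *
o=manip.get_obs();print(o['position'],o['ft_force'],o['torque'],o['grip_width']*85.4)
p,d=manip.camera('side')
u,v=proj('side',[.5845,.1013,.1])[0].astype(int);cv2.imwrite(f'pics/cside3.png',cv2.resize(p[v-60:v+60,u-60:u+60],None,fx=5,fy=5,interpolation=cv2.INTER_CUBIC))
E
```

```text
clock: 4.0
position: [0.5852, 0.1018, 0.0692]
ee_rot: [0.787, 0.617, 0.001, 0.0]
ft_force: [-1.4, 1.4, 6.0]
grip_width: 0.741
[0.58523003 0.10177861 0.06921837] [-1.43331879  1.37358493  6.04154183] [ 0.07177643  0.28449597 -0.05630567] 63.31186772328255
```

View pics/cside3.png

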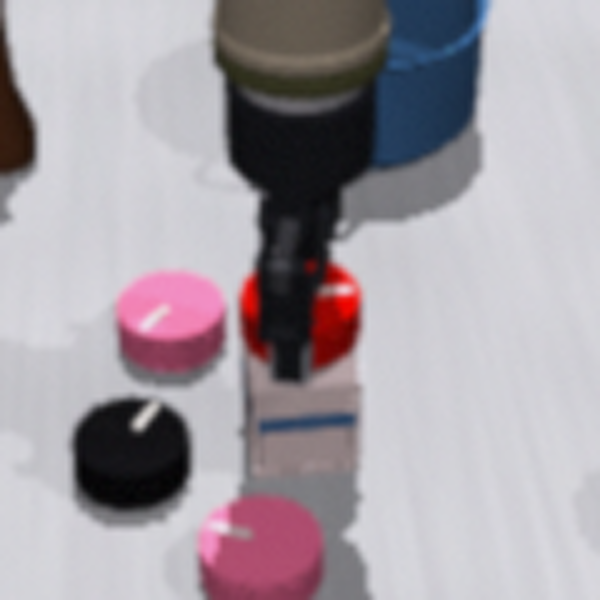

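```bash
python3 -m crank '[[[0,0,0.1,0,0,0,50],[0,0,0.3,0,0,0,50],[0,0,0.4,0,0,0,50],[0,0,0.4,0,0,0,50],[0,0,0.3,0,0,0,50],[0,0,0.1,0,0,0,50],[0,0,0,0,0,0,50]]]' 70
python3 -m crank '[[[-0.02,-0.3,0,0,0,-0.7,50],[-0.02,-0.4,0,0,0,-1,50],[-0.02,-0.45,0,0,0,-1,50],[-0.02,-0.45,0,0,0,-1,50],[-0.02,-0.45,0,0,0,-1,50],[-0.02,-0.45,0,0,0,-1,50],[-0.02,-0.45,0,0,0,-1,50],[-0.02,-0.45,0,0,0,-1,50]]]'
python3 -m crank '[[[-0.02,-0.45,0,0,0,-1,50],[-0.02,-0.45,0,0,0,-1,50],[-0.02,-0.45,0,0,0,-1,50],[-0.02,-0.4,0,0,0,-1,50],[-0.02,-0.3,0,0,0,-1,50],[0,-0.15,0,0,0,-0.5,50],[0,0,0,0,0,0,50],[0,0,0,0,0,0,50]]]'
python3 - <<'E'
from h import *
o=manip.get_obs();print(o['position'],o['ee_rot'],o['ft_force'],o['torque'],o['grip_width']*85.4,o['joint_pos'])
p,d=manip.camera('side');np.save('pics/s4.npy',d);cv2.imwrite('pics/s4.png',p)
u,v=proj('side',[.571,-.230,.1])[0].astype(int);print(u,v);cv2.imwrite(f'pics/cside4.png',cv2.resize(p[v-70:v+80,u-70:u+80],None,fx=4,fy=4,interpolation=cv2.INTER_CUBIC))
E
```

```text
clock: 4.92
position: [0.5845, 0.1012, 0.1641]
ee_rot: [0.787, 0.617, -0.0, -0.0]
ft_force: [-0.9, -0.7, -4.4]
grip_width: 0.738
clock: 5.92
position: [0.575, -0.1046, 0.1642]
ee_rot: [0.947, 0.32, 0.0, 0.0]
ft_force: [-0.4, 0.2, -5.1]
grip_width: 0.738
clock: 6.92
position: [0.5694, -0.2338, 0.164]
ee_rot: [0.996, 0.09, 0.0, -0.0]
ft_force: [-0.1, 0.4, -4.5]
grip_width: 0.739
[ 0.56937367 -0.23382329  0.16399956] [ 9.95954637e-01  8.98568456e-02  3.01869780e-05 -3.26901316e-04] [-0.08242406  0.40536759 -4.52133308] [ 0.00640649 -0.04232431  0.00707345] 63.14940581678487 [-0.247365    0.4234345   0.73064752  1.60810267 -0.29645597  1.22442796
  0.72098725]
282 307
```

View pics/cside4.png

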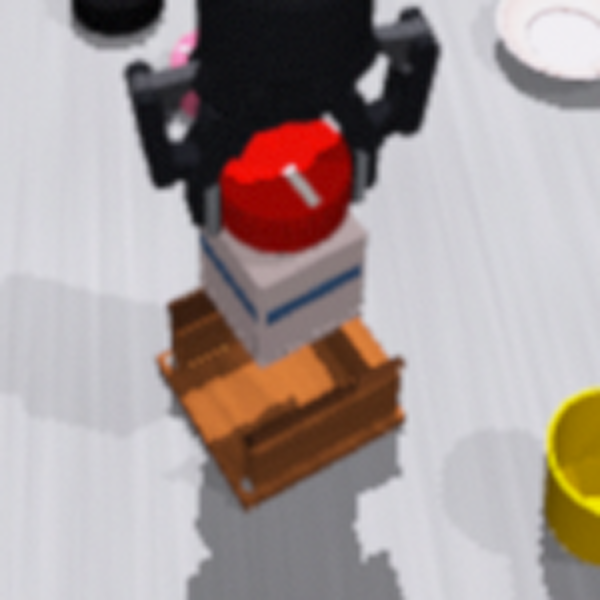

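Run:
```python
from h import *
d=np.load('pics/s4.npy');I=cv2.imread('pics/s4.png');P=cloud('side',d);h=cv2.cvtColor(I,cv2.COLOR_BGR2HSV)
o=manip.get_obs();p=o['position']
k=(np.hypot(P[...,0]-p[0],P[...,1]-p[1])<.055)&(P[...,2]>.1)&(P[...,2]<.150)
q=P[k];a=np.radians(25.2);R=np.array([[np.cos(a),np.sin(a)],[-np.sin(a),np.cos(a)]])
b=(q[:,:2]-p[:2])@R.T*1000;print(k.sum(),b.min(0),b.max(0))
for ax,m in((0,(b[:,0]<-20)&(abs(b[:,1])<22)),(1,(b[:,1]<-20)&(abs(b[:,0])<22))):
    w=b[m];f=np.polyfit(w[:,1-ax],w[:,ax],1);print('face',ax,m.sum(),f[1],'slope',np.degrees(np.arctan(f[0])),np.ptp(w[:,1-ax]))
    g=np.polyfit(q[m][:,2],w[:,ax],1);print('tilt deg',np.degrees(np.arctan(g[0]/1000)))
red=((h[...,0]<6)|(h[...,0]>174))&(h[...,1]>200)&(h[...,2]>60)
k2=red&(np.hypot(P[...,0]-p[0],P[...,1]-p[1])<.06)&(P[...,2]>.13)
q2=P[k2];print('red z',np.percentile(q2[:,2],[1,50,90,99]));bot=P[k&(P[...,2]<.12)];print('zmin',P[(np.hypot(P[...,0]-p[0],P[...,1]-p[1])<.04)&(P[...,2]>.075)][:,2].min())
c=(q2[:,:2]-p[:2])@R.T*1000;c3,r=cv2.minEnclosingCircle(c.astype(np.float32));print('lid',c3,r)
```

```text
614 [-31.89859417 -33.0228723 ] [29.82108279 28.80802123]
face 0 163 -30.458955057554665 slope -1.3838214265153181 42.92401312705208
tilt deg -0.7278267701329909
face 1 290 -30.615894729771266 slope 1.4888349295232632 43.83133166786706
tilt deg -0.08241419664773476
red z [0.18006034 0.20093138 0.20292184 0.24126456]
zmin 0.09292846479044653
lid (-2.271474838256836, -2.7674806118011475) 33.34336853027344
```

Crop: the jar hangs upright over the brace, still about 1.5° anticlockwise of square and a few mm off the seat. I'll correct that, then go down in stages watching the force.

```bash
python3 -m crank '[[[0.025,0.065,0,0,0,-0.3,50],[0,0,-0.2,0,0,0,50],[0,0,-0.3,0,0,0,50],[0,0,-0.2,0,0,0,50],[0,0,0,0,0,0,50],[0,0,0,0,0,0,50]]]' 70
python3 - <<'E'
from h import *
o=manip.get_obs();p=o['position'];print(p,o['ft_force'],o['torque'])
I,d=manip.camera('side');P=cloud('side',d)
k=(np.hypot(P[...,0]-p[0],P[...,1]-p[1])<.055)&(P[...,2]>.068)&(P[...,2]<.11)
q=P[k];a=np.radians(25.2);R=np.array([[np.cos(a),np.sin(a)],[-np.sin(a),np.cos(a)]])
b=(q[:,:2]-[.570,-.230])@R.T*1000
for ax,m in((0,(b[:,0]<-20)&(abs(b[:,1])<22)),(1,(b[:,1]<-20)&(abs(b[:,0])<22))):
    w=b[m];f=np.polyfit(w[:,1-ax],w[:,ax],1);print('face',ax,m.sum(),f[1]+30,'slope',np.degrees(np.arctan(f[0])))
u,v=proj('side',[.571,-.230,.1])[0].astype(int);cv2.imwrite(f'pics/cside5.png',cv2.resize(I[v-70:v+80,u-70:u+80],None,fx=4,fy=4,interpolation=cv2.INTER_CUBIC))
E
```

```text
clock: 7.72
position: [0.5707, -0.2312, 0.1224]
ee_rot: [0.997, 0.076, 0.0, 0.0]
ft_force: [0.4, -0.0, -5.1]
grip_width: 0.738
[ 0.57068515 -0.23116539  0.12237281] [ 0.36677612 -0.04044439 -5.12993377] [-0.03430469  0.01478892  0.04800497]
face 0 122 -0.31554821589936566 slope 0.13045434963203437
face 1 224 -1.9878653629963843 slope -0.4041551857215032
```

View pics/cside5.png

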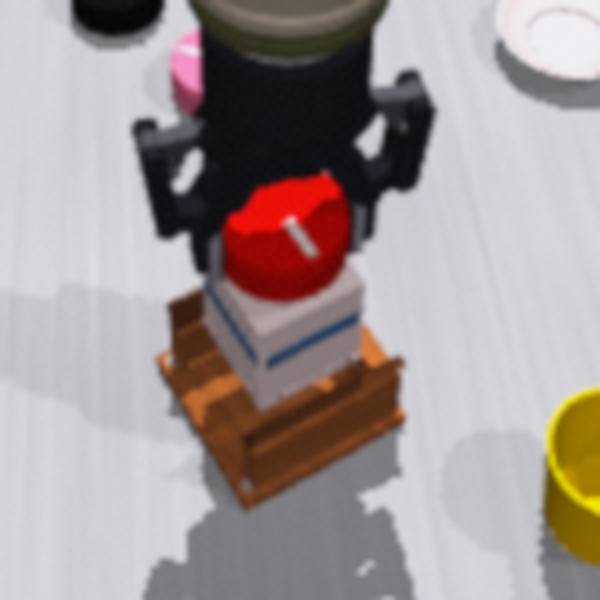

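```bash
python3 -m crank '[[[0,0.015,0,0,0,0,50],[0,0,-0.15,0,0,0,50],[0,0,-0.15,0,0,0,50],[0,0,-0.15,0,0,0,50],[0,0,-0.1,0,0,0,50],[0,0,0,0,0,0,50]]]' 70
python3 - <<'E'
from workcell import manip
o=manip.get_obs();print(o['position'],o['ft_force'],o['torque'])
E
```

```text
clock: 8.52
position: [0.5702, -0.2299, 0.0885]
ee_rot: [0.997, 0.076, -0.0, -0.0]
ft_force: [0.1, -0.2, -5.5]
grip_width: 0.739
[ 0.57020551 -0.22990363  0.08852137] [ 0.10686792 -0.18207414 -5.45440069] [-0.00042284 -0.00480307 -0.04570041]
```

No contact yet, so it is entering cleanly. I'll go down the last 9 mm or so.

```bash
python3 -m crank '[[[0,0,-0.06,0,0,0,50],[0,0,-0.05,0,0,0,50],[0,0,-0.03,0,0,0,50],[0,0,-0.02,0,0,0,50],[0,0,0,0,0,0,50]]]' 70
python3 - <<'E'
from workcell import manip
o=manip.get_obs();print(o['position'],o['ft_force'],o['torque'])
E
```

```text
clock: 9.15
position: [0.5706, -0.2301, 0.0796]
ee_rot: [0.997, 0.076, 0.0, 0.0]
ft_force: [-0.1, -0.2, -5.8]
grip_width: 0.735
[ 0.57057328 -0.23005143  0.07958455] [-0.11719512 -0.19615375 -5.83013957] [ 0.00010048  0.0442087  -0.00016797]
```

```bash
python3 -m crank '[[[0,0,-0.02,0,0,0,50],[0,0,0,0,0,0,50],[0,0,0,0,0,0,50]]]' 70
python3 -m crank '[[[0,0,-0.01,0,0,0,50],[0,0,0,0,0,0,50],[0,0,0,0,0,0,50]]]' 70
```

```text
clock: 9.52
position: [0.5711, -0.23, 0.0792]
ee_rot: [0.997, 0.076, 0.001, 0.0]
ft_force: [-1.2, 3.1, 6.4]
grip_width: 0.738
clock: 9.9
position: [0.5713, -0.23, 0.079]
ee_rot: [0.997, 0.076, 0.001, -0.0]
ft_force: [-1.7, 2.9, 9.9]
grip_width: 0.735
```

Run:
```python
from h import *
o=manip.get_obs();p=o['position'];print(o['clock'],p,o['ft_force'],o['torque'],o['joint_pos'][6])
I,d=manip.camera('side');np.save('pics/s6.npy',d);cv2.imwrite('pics/s6.png',I)
u,v=proj('side',[.571,-.230,.06])[0].astype(int);cv2.imwrite(f'pics/cside6.png',cv2.resize(I[v-70:v+70,u-70:u+70],None,fx=4,fy=4,interpolation=cv2.INTER_CUBIC))
```

```text
9.9 [ 0.57133574 -0.22997144  0.07903392] [-1.68608521  2.89532361  9.87134266] [ 0.5358247   0.83784653 -0.09789766] 0.7345563986998876
```

View pics/cside6.png

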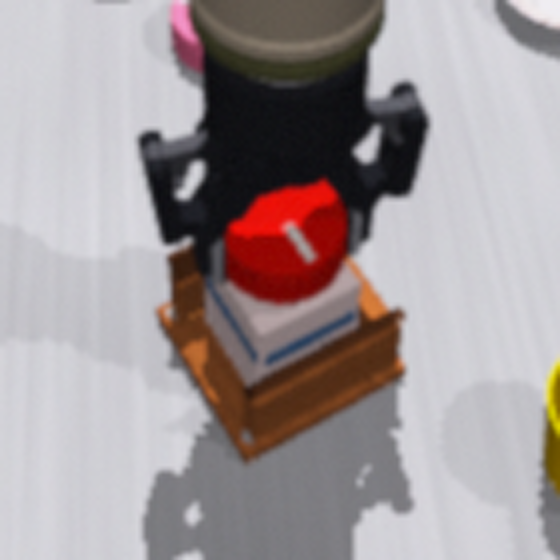

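The jar sits down between the cheeks, with the blue band just above the +y and −y cheek tops, square to the brace. I'll start unscrewing anticlockwise in steps.

```bash
python3 -m crank '[[[0,0,0,0,0,0.5,50],[0,0,0,0,0,0.6,50],[0,0,0,0,0,0.6,50],[0,0,0,0,0,0.6,50],[0,0,0,0,0,0.6,50],[0,0,0,0,0,0.6,50],[0,0,0,0,0,0.5,50],[0,0,0,0,0,0,50]]]' 80
python3 - <<'E'
from h import *
o=manip.get_obs();p=o['position'];print(o['ft_force'],o['torque'],o['joint_pos'][6],np.degrees(2*np.arctan2(o['ee_rot'][1],o['ee_rot'][0])))
I,d=manip.camera('side')
u,v=proj('side',[.571,-.230,.06])[0].astype(int);cv2.imwrite(f'pics/cside7.png',cv2.resize(I[v-70:v+70,u-70:u+70],None,fx=4,fy=4,interpolation=cv2.INTER_CUBIC))
E
```

```text
clock: 10.95
position: [0.5713, -0.2308, 0.0792]
ee_rot: [0.969, 0.248, 0.001, 0.001]
ft_force: [-1.4, 0.3, 9.4]
grip_width: 0.738
[-1.39124257  0.30536418  9.36981036] [-0.07956387  0.6820311  -0.05707757] 1.0498280327801452 28.721332663096423
```

View pics/cside7.png

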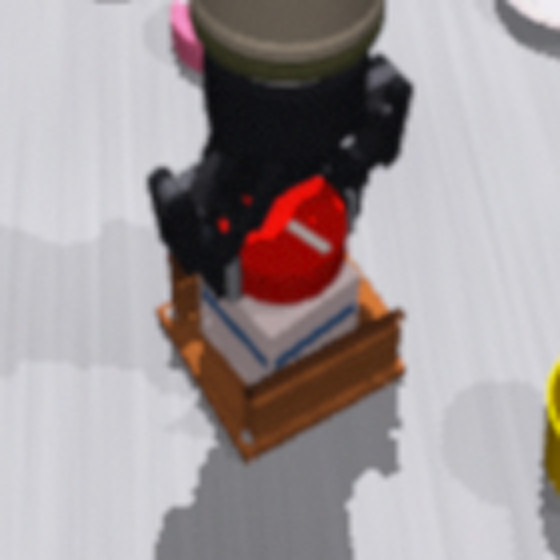

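```bash
python3 -m crank '[[[0,0,0,0,0,0.7,50],[0,0,0,0,0,0.8,50],[0,0,0,0,0,0.8,50],[0,0,0,0,0,0.8,50],[0,0,0,0,0,0.8,50],[0,0,0,0,0,0.8,50],[0,0,0,0,0,0.8,50],[0,0,0,0,0,0.5,50]]]' 80
python3 - <<'E'
from h import *
o=manip.get_obs();p=o['position'];print(o['ft_force'],o['torque'],o['joint_pos'][6],np.degrees(2*np.arctan2(o['ee_rot'][1],o['ee_rot'][0])))
I,d=manip.camera('side')
u,v=proj('side',[.571,-.230,.06])[0].astype(int);cv2.imwrite(f'pics/cside8.png',cv2.resize(I[v-70:v+70,u-70:u+70],None,fx=4,fy=4,interpolation=cv2.INTER_CUBIC))
E
```

```text
clock: 12.0
position: [0.5723, -0.2307, 0.0801]
ee_rot: [0.871, 0.491, 0.002, 0.001]
ft_force: [-0.4, 2.1, 13.0]
grip_width: 0.732
[-0.38183398  2.05817373 12.97367045] [ 0.13031658  0.46309672 -0.10515779] 1.5274959999147486 58.80123088191179
```

View pics/cside8.png

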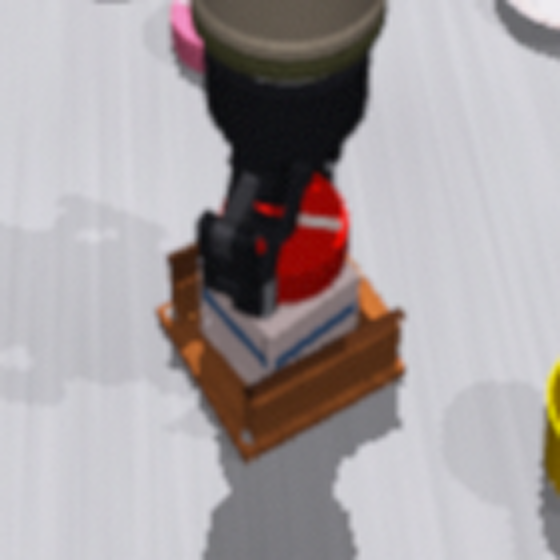

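The jar is held at its twist and the lid (stripe) is following the gripper, roughly 42° relative so far. I'll turn 30° more.

```bash
python3 -m crank '[[[0,0,0,0,0,0.7,50],[0,0,0,0,0,0.8,50],[0,0,0,0,0,0.8,50],[0,0,0,0,0,0.8,50],[0,0,0,0,0,0.8,50],[0,0,0,0,0,0.8,50],[0,0,0,0,0,0.8,50],[0,0,0,0,0,0.5,50]]]' 80
python3 - <<'E'
from h import *
o=manip.get_obs();p=o['position'];print(o['ft_force'],o['torque'],o['joint_pos'][6],np.degrees(2*np.arctan2(o['ee_rot'][1],o['ee_rot'][0])))
I,d=manip.camera('side');P=cloud('side',d)
k=(np.hypot(P[...,0]-p[0],P[...,1]-p[1])<.06)&(P[...,2]>.052)&(P[...,2]<.072)
q=P[k];a=np.radians(25.2);R=np.array([[np.cos(a),np.sin(a)],[-np.sin(a),np.cos(a)]])
b=(q[:,:2]-[.570,-.230])@R.T*1000
for ax,m in((0,(b[:,0]<-20)&(abs(b[:,1])<18)),(1,(b[:,1]<-20)&(b[:,1]>-38)&(abs(b[:,0])<22)&(q[:,2]>.061))):
    w=b[m]
    if len(w)>5:f=np.polyfit(w[:,1-ax],w[:,ax],1);print('face',ax,m.sum(),f[1]+30,'slope',np.degrees(np.arctan(f[0])))
u,v=proj('side',[.571,-.230,.06])[0].astype(int);cv2.imwrite(f'pics/cside9.png',cv2.resize(I[v-70:v+70,u-70:u+70],None,fx=4,fy=4,interpolation=cv2.INTER_CUBIC))
h=cv2.cvtColor(I,cv2.COLOR_BGR2HSV)
st=(np.hypot(P[...,0]-p[0],P[...,1]-p[1])<.03)&(P[...,2]>.1)&(P[...,2]<.13)&(h[...,1]<140)&(h[...,2]>120)
vv,uu=np.nonzero(st)
if len(uu)>3:
    q=onplane('side',np.c_[uu,vv],.119)[:,:2];w,V=np.linalg.eigh(np.cov(q.T));e=V[:,1];print('stripe',len(uu),np.degrees(np.arctan2(e[1],e[0])))
E
```

```text
clock: 13.05
position: [0.5722, -0.23, 0.08]
ee_rot: [0.714, 0.7, 0.001, 0.001]
ft_force: [-2.3, 4.0, 14.1]
grip_width: 0.735
[-2.25160476  3.98274708 14.06148998] [ 0.51796554  0.52458645 -0.14394215] 2.0084642961732824 88.8156863750734
face 0 64 -1.2906130761673182 slope -8.154031100946076
face 1 42 -1.1430321587003256 slope 8.85751128462145
stripe 10 110.36203661087198
```

View pics/cside9.png

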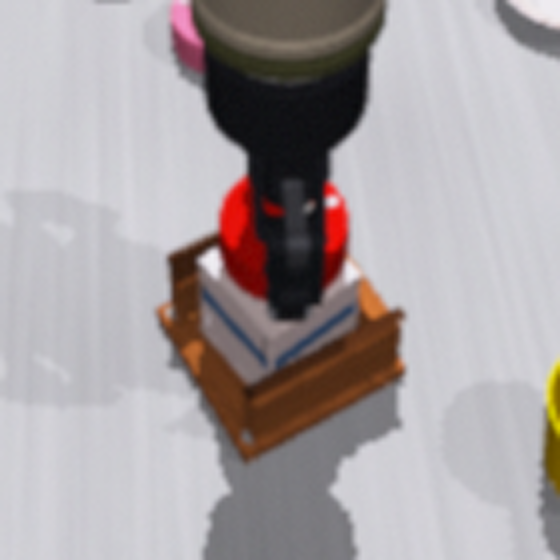

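Run:
```python
from h import *
u,v=proj('side',[.571,-.230,.06])[0].astype(int);o=np.array([u-70,v-70])
for nm,g,a in(('6',8.7,[(288,225),(313,262)]),('7',28.7,[(290,225),(328,248)]),('8',58.8,[(300,218),(342,227)]),('9',88.8,[(305,208),(335,202)])):
    q=onplane('side',np.array(a)/4+o,.117);e=q[1]-q[0];print(nm,g,np.degrees(np.arctan2(e[1],e[0])),'expected',g-75.2, np.degrees(np.arctan2(q[1][1]+.2315,q[1][0]-.5715)))
```

```text
6 8.7 -66.36071087814712 expected -66.5 -67.2377231338884
7 28.7 -41.434412714393204 expected -46.5 -45.148553507570746
8 58.8 -19.74088208380591 expected -16.400000000000006 -16.132538241823113
9 88.8 8.297613686133255 expected 13.599999999999994 15.099565958946622
```

The stripe angles match the gripper within a few degrees, so there is no slip. The tool has turned 80° and the jar twisted about 8.5°, which makes about 71.5° relative and puts the lid in its free window. I'll lift slowly first.

```bash
python3 -m crank '[[[0,0,0.03,0,0,0,50],[0,0,0.04,0,0,0,50],[0,0,0.05,0,0,0,50],[0,0,0.05,0,0,0,50],[0,0,0,0,0,0,50],[0,0,0,0,0,0,50]]]' 80
python3 - <<'E'
from h import *
o=manip.get_obs();print(o['position'],o['ft_force'],o['torque'])
I,d=manip.camera('side')
u,v=proj('side',[.571,-.230,.06])[0].astype(int);cv2.imwrite(f'pics/cside10.png',cv2.resize(I[v-70:v+70,u-70:u+70],None,fx=4,fy=4,interpolation=cv2.INTER_CUBIC))
E
```

```text
clock: 13.85
position: [0.5704, -0.2301, 0.0877]
ee_rot: [0.715, 0.699, -0.0, -0.0]
ft_force: [-0.9, 0.7, -0.1]
grip_width: 0.732
[ 0.57039105 -0.23005192  0.08774217] [-0.86706317  0.71601271 -0.10371586] [ 0.0234079  -0.03890339  0.00370992]
```

View pics/cside10.png

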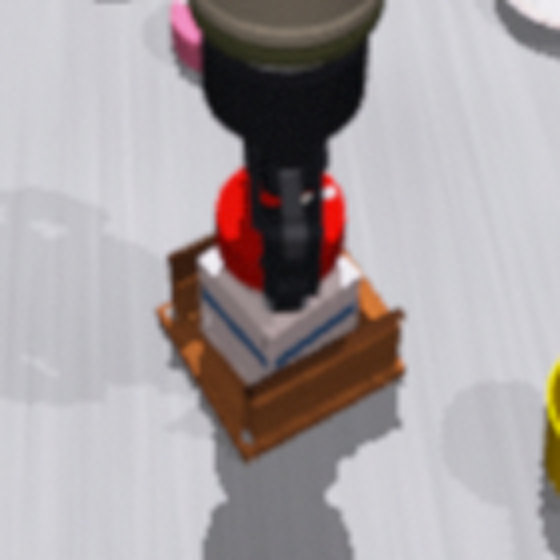

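The force is about zero (the arm carries only the lid), the lid has risen 8 mm and the jar stayed down. I'll continue straight up.

```bash
python3 -m crank '[[[0,0,0.08,0,0,0,50],[0,0,0.12,0,0,0,50],[0,0,0.15,0,0,0,50],[0,0,0.15,0,0,0,50],[0,0,0.12,0,0,0,50],[0,0,0.08,0,0,0,50],[0,0,0,0,0,0,50],[0,0,0,0,0,0,50]]]' 80
python3 - <<'E'
from h import *
o=manip.get_obs();print(o['position'],o['ft_force'],o['torque'],o['ee_rot'])
I,d=manip.camera('side');P=cloud('side',d);p=o['position']
u,v=proj('side',[.571,-.230,.08])[0].astype(int);cv2.imwrite(f'pics/cside11.png',cv2.resize(I[v-70:v+70,u-70:u+70],None,fx=4,fy=4,interpolation=cv2.INTER_CUBIC))
h=cv2.cvtColor(I,cv2.COLOR_BGR2HSV)
red=((h[...,0]<6)|(h[...,0]>174))&(h[...,1]>200)&(h[...,2]>60)&(np.hypot(P[...,0]-p[0],P[...,1]-p[1])<.06)&(P[...,2]>.06)
print('red z',np.percentile(P[red][:,2],[1,50,95]))
k=(np.hypot(P[...,0]-p[0],P[...,1]-p[1])<.05)&(P[...,2]>.066)&(P[...,2]<.118)
print('jar top z hist',np.histogram(P[k][:,2],np.arange(.066,.12,.004)))
a=np.radians(25.2);R=np.array([[np.cos(a),np.sin(a)],[-np.sin(a),np.cos(a)]])
k=(np.hypot(P[...,0]-p[0],P[...,1]-p[1])<.06)&(P[...,2]>.052)&(P[...,2]<.072)
q=P[k];b=(q[:,:2]-[.570,-.230])@R.T*1000
for ax,m in((0,(b[:,0]<-20)&(abs(b[:,1])<18)),(1,(b[:,1]<-20)&(b[:,1]>-38)&(abs(b[:,0])<22)&(q[:,2]>.061))):
    w=b[m]
    if len(w)>5:f=np.polyfit(w[:,1-ax],w[:,ax],1);print('face',ax,m.sum(),f[1]+30,'slope',np.degrees(np.arctan(f[0])))
E
```

```text
clock: 14.9
position: [0.5704, -0.2299, 0.1296]
ee_rot: [0.715, 0.699, -0.0, -0.0]
ft_force: [-0.5, -0.2, -1.1]
grip_width: 0.732
[ 0.57037287 -0.22992777  0.12963587] [-0.50106139 -0.21486201 -1.14885307] [ 0.06327748  0.04986176 -0.00192374] [ 7.15060040e-01  6.99062993e-01 -8.80137513e-05 -2.49519778e-04]
red z [0.14249731 0.16645952 0.16935432]
jar top z hist (array([ 46,  74, 243,  29,  24,  19,  17,  18,  52,  56,  33,  19,  11]), array([0.066, 0.07 , 0.074, 0.078, 0.082, 0.086, 0.09 , 0.094, 0.098,
       0.102, 0.106, 0.11 , 0.114, 0.118]))
face 0 63 -1.286642990321738 slope -8.312604636663783
face 1 49 -0.9942638422327832 slope 8.2291399787198
```

View pics/cside11.png

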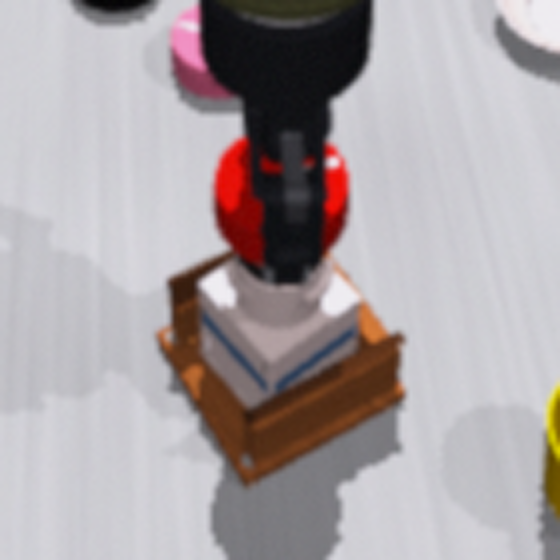

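```bash
python3 -m crank '[[[0,0,0,0,0,0,50],[0,0,0,0,0,0,50],[0,0,0,0,0,0,50]]]' 80
python3 - <<'E'
from h import *
I,d=manip.camera('side');cv2.imwrite('pics/final.png',I)
o=manip.get_obs();print(o['position'],o['ft_force'],abs(o['joint_velocities']).max(),o['grip_width'])
E
```

```text
clock: 15.32
position: [0.5705, -0.23, 0.1299]
ee_rot: [0.715, 0.699, -0.0, -0.0]
ft_force: [-0.6, -0.0, 0.1]
grip_width: 0.735
[ 0.57053023 -0.23000599  0.12991515] [-0.09765052  0.03127017 -0.279246  ] 0.0016049914911565935 0.733732670842208
```

View pics/final.png

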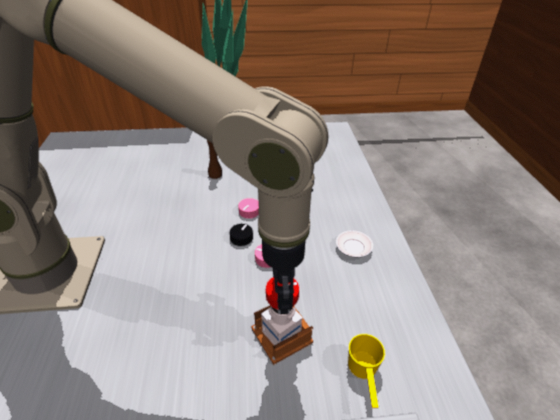

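The lid (282,292) is held above the open jar in the brace (282,330). The pestle, dish, cup and look-alike lids appear where they were, and the arm hides the pot.

```bash
python3 -c "
from workcell import manip
print(manip.hand_in())"
```

```text
the job is handed in; nothing more can be done
None
```

The lid is off and still gripped, held level and still with its underside about 30 mm above the open jar's rim. I handed the job in at about 15.4 s. I lifted the jar by its red lid, seated it square in the brace, turned the lid 80° anticlockwise and lifted it straight up 50 mm.

**Last checks:**
- **Unscrewing:** the jar twisted about 8.5° against the cheeks, so the lid turned about 71.5° relative to it (target 72°). The stripe followed the gripper, so the lid did not slip in the grip.
- **Lift-off:** the wrist force fell to about zero as the lid came free. The jar stayed down, with its shoulder 76 mm above the worktop, as it should be when seated.
- **Final pose:** the arm is at rest.

**Disagreements and gaps:**
- The two cameras differed by about 3 mm in y. I used the average, plus where the grip closed.
- The measured turning moment stayed small (about 0.15 N m), well under the 0.6 N m the lid can take.
- In the last picture the pestle, spoon rest, cup and look-alike lids appear unmoved. The arm hides the pot there, so I could not check it, but the tool passed well above it.

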